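# Clear the ledge and tip used vials into the spring-flap waste bin

## Robot

A 7-joint arm with a two-finger parallel gripper is mounted at the origin on the work surface. World frame = base frame: x ahead of the robot, y to its left, z up, the work surface at z = 0. Lengths are in m, angles in rad, forces in N, time in s.
With the tool pointing down it reaches from about 0.35 to 0.9 m from the base axis. Payload 19.9 kg.
Tool frame: the origin (TCP) lies on the centre line of the jaws, within the pads' length; the fingertips stand 17 mm ahead of it and the grasp point (between the pads) lies 2 mm behind it; z points along the fingers, x is the direction in which the jaws open and shut, and the axes are right-handed (so a half turn about z gives the same grasp; the last joint's range is limited). The gripper opens to 85 mm and grips with 20 to 120 N. Pads are 22 mm wide; open, the fingers measure 114 mm over their backs; the gripper's body (76 mm by 85 mm) begins 54 mm behind the grasp point. The pads swing forward as they close: fully open they stand 13 mm farther back than shut.
Start: joints at [1.22, 0.417, -0.01, 1.614, 0.005, 1.111, -0.053], TCP at [0.19, -0.595, 0.248] pointing down, gripper open.
Joint ranges: [-2.81, 2.81], [-0.39, 2.02], [-1.27, 1.25], [0.06, 2.57], [-1.19, 4.33], [0.19, 2], [-2.82, 2.82]. Speed limits (rad/s): [1.89, 1.89, 2.39, 2.39, 3.01, 3.01, 3.01].

## Interface

Orientations are given as a rotation vector (axis times angle).
In Python, from plant import arm, cams, sign_off gives the robot as it stands.
- The arm moves only by the tool move_arm, never from a script. Its argument "series" is a list of rows, each an object with "jaw": the gripper's target within -1 to 1 (shut at 1, half-way at 0, fully open at -1); "dp": the shift along the tool's x, y, z normalised to -1 to 1, where 1 is 60 mm, a list of three; "turn": the turn about the tool's z normalised to -1 to 1, where 1 is 0.12 rad. In form: [{"jaw": jaw, "dp": [x, y, z], "turn": turn}, ...]. A call has 1 to 5 rows; each row shifts and turns the commanded pose from where the row before left it, along the tool's axes as they then stand; what a row does not reach is not made up. A row lasts 1/8 s, in which the tool goes at most 62.5 mm and 10.7 degrees, less where a joint would pass 70% of its speed; a pose out of reach is approached as far as the arm can. A call with a number of a shift or a turn outside -1 to 1 is refused whole. A call with a gripper value outside its range is refused whole. The fingers move at their own pace and stop on an object; the grip force is fixed at half the most. Time passes only in rows, so rows that do not move let the fingers close. It gives the time, the measured TCP pose, the force and the opening at its end, in the units of the state.
- arm.sense(): the state, without advancing time (a new reading comes with each control period).
- cams.get_image(name): name is "scene" or "top" or "wrist"; returns a dict with "pixels" (400x640x3 uint8, blue, green, red), "depth" (400x640 float32, m along the optical axis (not along the pixel's ray), 0 where there is no reading), "fx", "fy", "cx", "cy" (pixels), "R" (3x3) and "t" (3): a world point X has camera coordinates R X + t; the wrist camera has in their place "T_tool_cam" (4x4, takes a point from camera to tool coordinates, whose origin is the TCP and whose axes are the tool frame's). Camera axes: x right, y down, z forward; pixel columns grow to the right and rows downward; lengths in m; the calibration is good to about 2 mm. A picture is of the moment at which its call begins: read the wrist's pose just before it.
- sign_off(): hands the job in, once; it reports no verdict.
The state is a dict: "clock": time; "joint_pos": joint angles; "dq": joint speeds; "effort": joint torques, N m; "eef_pos": TCP position; "tool_rot": TCP orientation; "force": force on the tool from outside, world axes, zero at the start; "wrist_torque": the same for the moment, N m; "gripper_width": finger opening in m.
Only numpy, scipy, OpenCV 4.12 (cv2) and the standard library are available. Lean on these libraries where they do the work, as an engineer would, in place of code of your own. Each camera call takes 0.05 s, during which the arm holds its last target.

## Task

An empty test-tube rack has been left on the loading ledge of the waste bin: lift it off and stand it upright in the middle of the blue mat. Then take the tray of used vials by its handle, push the orange spring flap open with the tray's lip and, while the tray holds the flap open, tip all three vials into the bin. Finally draw the tray out so that the flap shuts and stand it upright on the bench, leaving the jar, beaker and bottle where they stand.

Things in the scene. Friction and masses are not known exactly. Their poses are not given: they have to be found in the camera images.
- bin: White fixed bench bin, 200 (x) x 190 (y) mm. Origin: centre of its underside; vials are tipped along its +x (roughly world +y). In its frame: grey ledge x -100 to -30 mm, top 100 mm high; then a face sloping up 40 degrees to the flat deck (x 39 to 100 mm, top 158 mm). The orange flap fills the middle 132 mm of the sloping face; below it the bin is hollow.
- bin_sill (a point): Middle of the flap's lower edge = hinge line, at the inner edge of the ledge, 100 mm above the bench (bin frame x -30, y 0 mm); axes as the bin.
- flap (a joint): Orange flap, 88 mm from hinge to free edge, 132 mm wide. 0 = shut, in the face sloping 40 degrees; it swings down into the bin about its lower edge: 0.7 = level, stop at 1.3. A spring shuts it: 0.05 N m to start it, 0.10 N m at 1.0 rad (2 to 3 N pressed 40 mm from the hinge). The vials' weight alone does not open it.
- rack_center (a point): Centre (35 mm above the foot) of the green test-tube rack, 46 (x) x 170 (y) x 70 mm (z up), 0.18 kg, loose. At the start it stands on the bin's ledge in front of the flap, long side along the ledge. The top plate, 12 mm thick and 46 mm wide, is the place to grip.
- mat_top (a point): Centre of the top face of the blue square mat, 200 x 200 x 4 mm, fixed to the bench.
- tray_handle (a point): Centre of the black handle bar of the loose aluminium vial tray (0.22 kg, 130 x 98 mm). Bar 14 x 14 mm, 106 mm long along y, 95 mm above the tray's base; x = pouring direction, z = up. The floor is 10 degrees higher at the lip, so the vials stay at the back wall until the tray is tipped lip-down by more than 10 degrees. Vial tops reach 40 mm above the base.
- tray_lip (a point): Middle of the underside edge of the tray's open lip: 72 mm ahead (+x) of the handle bar's centre and 72.4 mm below it, in the tray's axes; 22.6 mm above the base. Floor 4 mm thick, side walls 26 mm high, 98 mm wide outside. The tray stands on its back edge and a foot bar 12 mm high, 58 to 67 mm behind the lip.
- jar: Amber jar with a black lid, 68 mm across, 100 mm tall, loose bystander; origin at its foot.
- beaker: White open beaker, 72 mm across, 90 mm tall, loose bystander; origin at its foot.
- bottle: White bottle with a red cap, 60 mm across, 140 mm tall, loose bystander; origin at its foot.
- vial0_center (a point): Centre of used vial 1 of 3: amber glass cylinder with a white cap, 24 mm across, 86 mm long (along its y), 30 g; at the start it lies across the tray, against the back wall.
- vial1_center (a point): Centre of used vial 2 of 3: amber glass cylinder with a white cap, 24 mm across, 86 mm long (along its y), 30 g; at the start it lies across the tray, in the middle.
- vial2_center (a point): Centre of used vial 3 of 3: amber glass cylinder with a white cap, 24 mm across, 86 mm long (along its y), 30 g; at the start it lies across the tray, nearest the lip.
Mind the look-alikes: they are no part of the job. What is shaped like the part that bears tray_handle but green or pink is not meant.

How it is judged:
On the way, in this order (a step that is already met when the one before it is completed fails the run):
1. the rack stands upright on the middle of the blue mat, let go (horizontal distance between rack_center and mat_top below 0.045 m and angle between rack_center's own z axis and vertical below 0.1 rad and height (world z) of rack_center below 0.05 m and contact force between the fingers and rack below 0.05 N), for 0.2 s.
2. the tipped tray presses the flap and holds it open (value of joint flap above 0.35 rad and contact force between tray and bin above 0.1 N and angle between tray_handle's own z axis and vertical above 0.3 rad), for 0.2 s.
At the end, for the whole second after the job is handed in: All three vials lie in the bin, below 100 mm; the flap is shut (under 0.06 rad); the tray stands on the bench, upright within 0.1 rad, handle below 105 mm; the rack stands on the mat, upright within 0.1 rad, centre within 45 mm of the mat's; tray and rack are still (x of vial0_center in the frame of bin between -0.032 and 0.1 m and y of vial0_center in the frame of bin between -0.095 and 0.095 m and z of each of vial0_center, vial1_center, vial2_center in the frame of bin below 0.1 m and x of vial1_center in the frame of bin between -0.032 and 0.1 m and y of vial1_center in the frame of bin between -0.095 and 0.095 m and x of vial2_center in the frame of bin between -0.032 and 0.1 m and y of vial2_center in the frame of bin between -0.095 and 0.095 m and horizontal distance between rack_center and mat_top below 0.045 m and angle between each of rack_center, tray_handle's own z axis and vertical below 0.1 rad and height (world z) of rack_center below 0.05 m and value of joint flap below 0.06 rad and height (world z) of tray_handle below 0.105 m and linear speed of each of tray, rack below 0.02 m/s); the robot touches nothing.
It fails at once if the jar, beaker or bottle is moved more than 30 mm (distance of any of jar, beaker, bottle from where it was at the start of the episode above 0.03 m).
It fails at once if the rack is knocked over (angle between rack_center's own z axis and vertical above 0.8 rad).
It also fails if it takes over 72 s, if anything falls off the work surface, if the arm or the gripper's body presses on something with over 40 N, if the wrist force passes 120 N, or if a joint passes its speed limit or range.

## Working session

There is one attempt and no reset: what is moved stays moved. The work goes in short steps, Python scripts to look and compute and a tool call to move; the robot and the scene stay as the last step left them, time stands still between calls to the robot, and variables do not carry over. Pictures are saved under pics/ and viewed, and the job is handed in when it is done.

Besides the shell and the picture viewer there is one more tool, called after "Emit:" in YAML: its name, and indented under it one key for each argument. move_arm: Moves the arm, as the interface text tells. Scaled input: -1 to 1 covers 60 mm each way for a shift and 0.12 rad each way for a turn. Its arguments: {"type":"object","properties":{"series":{"type":"array","items":{"type":"object","properties":{"jaw":{"type":"number"},"dp":{"type":"array","items":{"type":"number","minimum":-1,"maximum":1}},"turn":{"type":"number","minimum":-1,"maximum":1}}}}},"required":["series"]}

```bash
ls; mkdir -p pics; cat > h.py <<'E'
import numpy as np, cv2
from scipy.spatial.transform import Rotation as Ro
from plant import arm, cams, sign_off
def grab(n,tag):
    s=arm.sense(); d=cams.get_image(n); cv2.imwrite(f'pics/{tag}.png',d['pixels'])
    if n=='wrist':
        T=np.eye(4);T[:3,:3]=Ro.from_rotvec(s['tool_rot']).as_matrix();T[:3,3]=s['eef_pos'];W=T@d['T_tool_cam']
    else:
        W=np.eye(4);W[:3,:3]=np.array(d['R']).T;W[:3,3]=-np.array(d['R']).T@np.array(d['t'])
    d['W']=W; np.savez(f'pics/{tag}.npz',depth=d['depth'],W=W,k=[d['fx'],d['fy'],d['cx'],d['cy']],pix=d['pixels'])
    return d
def cloud(d):
    z=d['depth'];v,u=np.mgrid[:z.shape[0],:z.shape[1]]
    P=np.stack([(u-d['cx'])/d['fx']*z,(v-d['cy'])/d['fy']*z,z],-1)
    return P@d['W'][:3,:3].T+d['W'][:3,3]
def load(tag):
    f=np.load(f'pics/{tag}.npz');k=f['k'];return dict(depth=f['depth'],W=f['W'],fx=k[0],fy=k[1],cx=k[2],cy=k[3],pixels=f['pix'])
def st():
    s=arm.sense();print(s['clock'],np.round(s['eef_pos'],4),np.round(s['tool_rot'],3),np.round(s['joint_pos'],3),np.round(s['force'],2),s['gripper_width'])
    print(np.round(Ro.from_rotvec(s['tool_rot']).as_matrix(),3))
E
python3 - <<'E'
from h import *
st()
for n in ['scene','top']: 
    d=grab(n,n+'0'); print(d['W'].round(3),d['fx'])
E
```

```text
pics
0.0 [ 0.1898 -0.5951  0.2477] [-2.536e+00  1.853e+00  2.000e-03] [ 1.221  0.418 -0.01   1.614  0.005  1.111 -0.053] [-0.01  0.72  0.03] 0.08559266563650825
[[ 0.304 -0.953 -0.   ]
 [-0.953 -0.304  0.001]
 [-0.001  0.    -1.   ]]
[[ 0.481  0.584 -0.654  1.104]
 [ 0.877 -0.312  0.366 -0.353]
 [ 0.009 -0.749 -0.662  0.73 ]
 [ 0.     0.     0.     1.   ]] 388.2863545521481
[[ 0.026 -0.991  0.13   0.355]
 [-0.999 -0.028 -0.016  0.007]
 [ 0.02  -0.13  -0.991  1.249]
 [ 0.     0.     0.     1.   ]] 515.3207802901555
```

View pics/scene0.png

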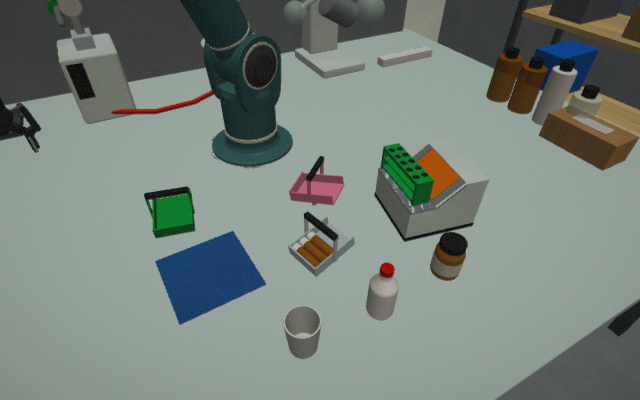

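View pics/top0.png

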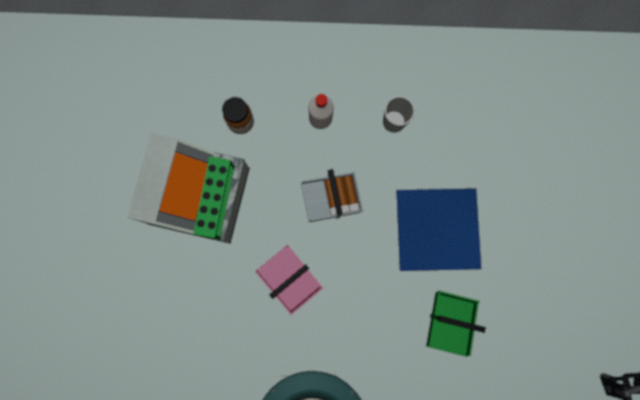

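The top view shows the aluminium tray with vials at (332,197). The look-alikes are the pink tray at (290,280) and the green tray at (456,323). The rack is at (213,197) on the bin ledge, with the flap at (185,187) behind it. The mat is at (438,229), the jar at (237,113), the bottle at (320,108) and the beaker at (398,112).

```bash
python3 - <<'E'
from h import *
d=load('top0');P=cloud(d);px=d['pixels'];hsv=cv2.cvtColor(px,cv2.COLOR_BGR2HSV)
print('bench z',np.median(P[300:330,150:200,2]))
def rep(name,m,zr=None):
    m=m&(d['depth']>0)
    if zr: m=m&(P[...,2]>zr[0])&(P[...,2]<zr[1])
    Q=P[m]; (c,s,a)=cv2.minAreaRect(Q[:,:2].astype(np.float32)*1000)
    print(name,m.sum(),'mean',Q.mean(0).round(4),'z',np.percentile(Q[:,2],[5,50,95]).round(3),'rect c',np.round(c,1),'s',np.round(s,1),'a',round(a,2))
    return Q
roi=lambda u0,v0,u1,v1:(np.indices((400,640))[1]>u0)&(np.indices((400,640))[1]<u1)&(np.indices((400,640))[0]>v0)&(np.indices((400,640))[0]<v1)
H,S,V=hsv[...,0],hsv[...,1],hsv[...,2]
rep('mat',(H>100)&(H<125)&(S>150)&roi(380,170,500,290))
rep('rack',(H>50)&(H<75)&(S>150)&roi(180,140,250,250),(0.155,0.19))
rep('rackall',(H>50)&(H<75)&(S>150)&roi(180,140,250,250))
rep('flap',(H<12)&(S>200)&roi(150,140,220,230))
rep('bin',roi(120,120,260,260),(0.147,0.168))
rep('binhi',roi(120,120,260,260),(0.03,0.3))
rep('ledge',roi(120,120,260,260),(0.09,0.108))
rep('bar',(V<70)&roi(322,160,346,225),(0.08,0.13))
rep('tray',roi(290,160,370,230),(0.012,0.06))
rep('jar',roi(210,85,260,140),(0.02,0.15))
rep('bottle',roi(300,85,340,140),(0.02,0.2))
rep('beaker',roi(375,85,425,140),(0.02,0.15))
rep('pink',roi(250,240,325,315),(0.02,0.15))
cv2.imwrite('pics/crop.png',cv2.resize(px[120:260,110:380],None,fx=2.9,fy=2.9,interpolation=cv2.INTER_CUBIC))
cv2.imwrite('pics/crop2.png',cv2.resize(load('scene0')['pixels'][140:290,270:490],None,fx=3.5,fy=3.5,interpolation=cv2.INTER_CUBIC))
E
```

```text
bench z -0.001158698030039984
mat 6127 mean [ 0.4749 -0.2955  0.0024] z [-0.002  0.002  0.006] rect c [ 476.5 -295.2] s [193.2 194.9] a 2.92
rack 1254 mean [0.512  0.2217 0.1681] z [0.164 0.168 0.172] rect c [515.2 223.4] s [ 45.6 167.1] a 81.64
rackall 1478 mean [0.5117 0.2191 0.1626] z [0.135 0.168 0.171] rect c [515.2 223.4] s [ 45.6 167.1] a 81.64
flap 13 mean [0.5358 0.2876 0.1234] z [0.104 0.124 0.143] rect c [541.4 289.1] s [ 52.9 129.9] a 78.01
bin 3843 mean [0.5455 0.3232 0.1578] z [0.15  0.157 0.167] rect c [541.3 290.2] s [196.9 192.3] a 77.73
binhi 9125 mean [0.5413 0.2799 0.1375] z [0.073 0.152 0.17 ] rect c [592.3 276.6] s [204.2 298.7] a 78.26
ledge 1062 mean [0.5399 0.2218 0.1005] z [0.095 0.1   0.107] rect c [581.  272.8] s [195.9 276.3] a 77.29
bar 249 mean [ 0.544  -0.0378  0.0998] z [0.095 0.1   0.104] rect c [544.7 -38.2] s [102.8  13.4] a 12.83
tray 2067 mean [ 0.545  -0.032   0.0269] z [0.016 0.026 0.04 ] rect c [543.6 -34.1] s [102.6 134.4] a 12.95
jar 862 mean [0.7236 0.1926 0.0826] z [0.034 0.096 0.101] rect c [729.  195.1] s [64.  63.8] a 69.09
bottle 679 mean [ 0.7357 -0.0015  0.0925] z [0.033 0.094 0.14 ] rect c [744.7  -2.3] s [55.  58.4] a 2.65
beaker 636 mean [ 0.7486 -0.1875  0.0635] z [0.026 0.067 0.09 ] rect c [ 743.7 -185.4] s [69.6 69.2] a 3.14
pink 1127 mean [0.356  0.0724 0.0479] z [0.021 0.03  0.102] rect c [346.5  61.6] s [133.6 105.4] a 41.21
```

View pics/crop.png

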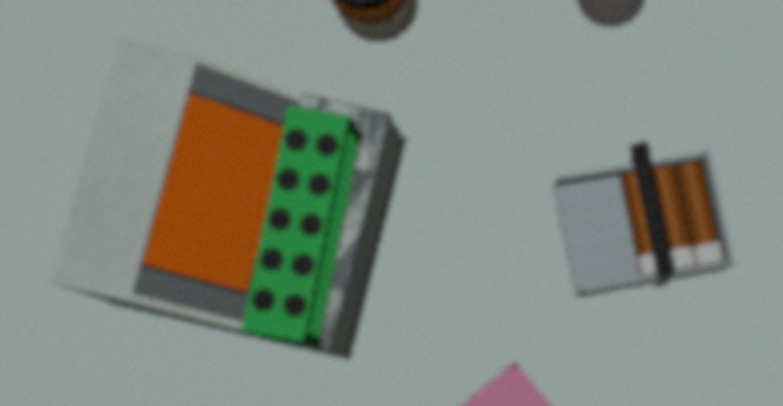

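View pics/crop2.png

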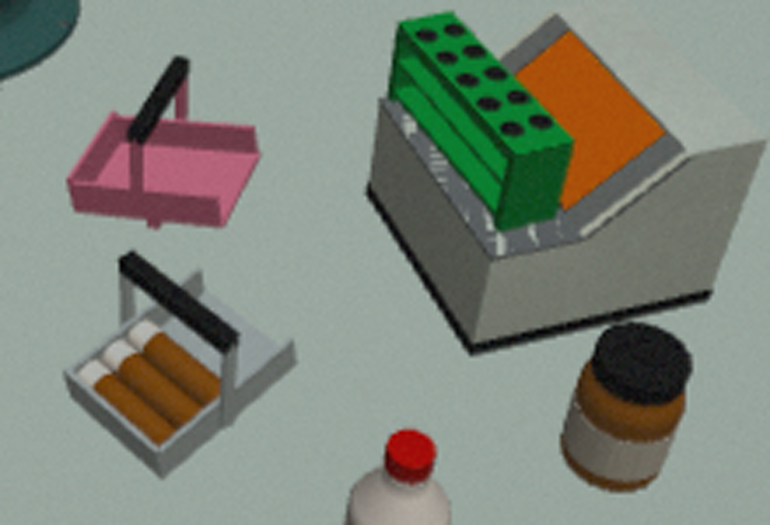

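```bash
cat > m.py <<'E'
from h import *
def rect(Q):
    c,s,a=cv2.minAreaRect(Q[:,:2].astype(np.float32)*1000); return np.round(c,1),np.round(s,1),round(a,2)
roi=lambda u0,v0,u1,v1:(np.indices((400,640))[1]>u0)&(np.indices((400,640))[1]<u1)&(np.indices((400,640))[0]>v0)&(np.indices((400,640))[0]<v1)
def big(m):
    n,l,s,c=cv2.connectedComponentsWithStats(m.astype(np.uint8));return l==1+np.argmax(s[1:,4])
E
python3 - <<'E'
from m import *
for tag,rs in [('top0',(120,120,255,250)),('scene0',(360,120,500,245))]:
    d=load(tag);P=cloud(d);hsv=cv2.cvtColor(d['pixels'],cv2.COLOR_BGR2HSV);H,S,V=hsv[...,0],hsv[...,1],hsv[...,2];ok=d['depth']>0
    X,Y,Z=P[...,0],P[...,1],P[...,2]
    fl=big((H<22)&(S>180)&roi(*rs)&ok); Q=P[fl]; print(tag,'flap',fl.sum(),Q.mean(0).round(4),rect(Q))
    A=np.c_[Q[:,:2],np.ones(len(Q))]; co=np.linalg.lstsq(A,Q[:,2],rcond=None)[0]; g=co[:2]; print(' slope deg',np.degrees(np.arctan(np.hypot(*g))),'dir',np.degrees(np.arctan2(g[1],g[0])), 'foot of z=.1 at mean', )
    gd=g/np.hypot(*g); t=(Q[:,2].mean()-.1)/np.hypot(*g); sill=Q[:,:2].mean(0)-gd*t; print(' sill approx',sill)
    b=big((Z>.145)&(Z<.163)&(Y>.2)&(X<.7)&ok&~((H>45)&(H<80)&(S>120))&~fl); 
    Q=P[b]; print(' deck',rect(Q),Q.mean(0))
    l=(Z>.03)&(Z<.2)&(X>.38)&(X<.67)&(Y>.1)&(Y<.45)&ok; print(' bin all',rect(P[big(l)]))
    r=(H>45)&(H<80)&(S>120)&(Z>.162)&(Z<.18)&ok&(Y>.1); print(' rack',rect(P[big(r)]),P[big(r)].mean(0))
    bb=(V<75)&(Z>.085)&(Z<.13)&ok&(abs(X-.54)<.08)&(abs(Y+.04)<.08); Q=P[big(bb)];print(' bar',rect(Q),Q.mean(0).round(4))
    m=(H>95)&(H<125)&(S>120)&ok&(abs(X-.47)<.15)&(abs(Y+.3)<.15);print(' mat',rect(P[big(m)]),P[big(m)].mean(0))
E
```

```text
top0 flap 2066 [0.5406 0.2939 0.1288] (array([545.9, 310. ]), array([104.4, 130.9]), 77.84)
 slope deg 37.86051482980323 dir 76.87014948977307 foot of z=.1 at mean
 sill approx [0.53220896 0.25778459]
 deck (array([554.6, 348. ]), array([ 80.2, 190.5]), 78.48) [0.55399899 0.35183779 0.15613062]
 bin all (array([541.4, 286.6]), array([204.1, 194.2]), 77.8)
 rack (array([515.5, 223.9]), array([ 46.7, 167.5]), 81.55) [0.5136138  0.22348868 0.16843159]
 bar (array([544.8, -38.2]), array([102.8,  13.5]), 13.02) [ 0.5446 -0.0378  0.0998]
 mat (array([ 476.4, -295.6]), array([194.4, 195.5]), 2.85) [ 0.47493687 -0.29551564  0.00240278]
scene0 flap 923 [0.5539 0.2993 0.1362] (array([542.3, 287.6]), array([ 76.6, 143.4]), 77.95)
 slope deg 39.21756837719896 dir 78.0226159689008 foot of z=.1 at mean
 sill approx [0.54471563 0.25585987]
 deck (array([554.8, 347.1]), array([ 80.7, 193.2]), 79.33) [0.56761658 0.34739012 0.15596629]
 bin all (array([542.4, 286.5]), array([204.1, 196.3]), 78.2)
 rack (array([518.5, 222.9]), array([ 47. , 171.3]), 81.54) [0.52610827 0.21942054 0.16868917]
 bar (array([548. , -38.9]), array([104.7,  14.7]), 13.58) [ 0.5515 -0.0401  0.0991]
 mat (array([ 477. , -296.9]), array([203.3, 198.5]), 2.81) [ 0.48562601 -0.30101035  0.00378933]
```

```bash
cat > g.py <<'E'
import sys
from h import *
# usage: g.py x y z yawdeg(jaw axis)
s=arm.sense();R=Ro.from_rotvec(s['tool_rot']).as_matrix()
x,y,z,yaw=map(float,sys.argv[1:5])
d=np.array([x,y,z])-s['eef_pos']; cur=np.degrees(np.arctan2(R[1,0],R[0,0]))
dy=(yaw-cur+90)%180-90
print('clock',round(s['clock'],2),'eef',np.round(s['eef_pos'],4),'yaw',round(cur%180,2),'tilt',np.round(R[2],3),'w',round(s['gripper_width'],4),'F',np.round(s['force'],1))
print('total dp units (tool axes)',np.round(R.T@d/.06,3),'turn units',round(-np.radians(dy)/.12,3),'q7',round(s['joint_pos'][6],2))
E
python3 g.py .517 .2235 .25 81.5
```

```text
clock 0.1 eef [ 0.1898 -0.5951  0.2477] yaw 107.69 tilt [-0.001  0.    -1.   ] w 0.0855 F [-0.3 -1.2  0.3]
total dp units (tool axes) [-11.341  -9.342  -0.026] turn units 3.81 q7 -0.05
```

Emit:
move_arm:
  series:
    - {"jaw": -1,"dp": [-0.75,-0.62,0],"turn": 0}
    - {"jaw": -1,"dp": [-0.75,-0.62,0],"turn": 0}
    - {"jaw": -1,"dp": [-0.75,-0.62,0],"turn": 0}
    - {"jaw": -1,"dp": [-0.75,-0.62,0],"turn": 0}
    - {"jaw": -1,"dp": [-0.75,-0.62,0],"turn": 0}

```text
clock: 0.72
eef_pos: [0.2991, -0.3226, 0.2482]
tool_rot: [2.537, -1.853, -0.0]
force: [0.9, 0.2, 0.7]
gripper_width: 0.0854
```

```bash
python3 g.py .517 .2235 .25 81.5
```

```text
clock 0.72 eef [ 0.2991 -0.3226  0.2482] yaw 107.69 tilt [-0.  0. -1.] w 0.0854 F [0.9 0.2 0.7]
total dp units (tool axes) [-7.568 -6.226 -0.031] turn units 3.81 q7 -0.53
```

Emit:
move_arm:
  series:
    - {"jaw": -1,"dp": [-0.75,-0.62,0],"turn": 0}
    - {"jaw": -1,"dp": [-0.75,-0.62,0],"turn": 0}
    - {"jaw": -1,"dp": [-0.75,-0.62,0],"turn": 0}
    - {"jaw": -1,"dp": [-0.75,-0.62,0],"turn": 0}
    - {"jaw": -1,"dp": [-0.75,-0.62,0],"turn": 0}

```text
clock: 1.35
eef_pos: [0.4079, -0.0519, 0.2484]
tool_rot: [2.536, -1.854, 0.001]
force: [2.4, -0.3, -0.4]
gripper_width: 0.0856
```

Emit:
move_arm:
  series:
    - {"jaw": -1,"dp": [-0.75,-0.62,0],"turn": 0}
    - {"jaw": -1,"dp": [-0.75,-0.62,0],"turn": 0}
    - {"jaw": -1,"dp": [-0.75,-0.62,0],"turn": 0}
    - {"jaw": -1,"dp": [-0.75,-0.62,0],"turn": 0}
    - {"jaw": -1,"dp": [-0.75,-0.62,0],"turn": 0}

```text
clock: 1.98
eef_pos: [0.5169, 0.2188, 0.248]
tool_rot: [2.536, -1.854, -0.0]
force: [0.4, -0.5, 0.4]
gripper_width: 0.0858
```

Emit:
move_arm:
  series:
    - {"jaw": -1,"dp": [0,0,0],"turn": 0.95}
    - {"jaw": -1,"dp": [0,0,0],"turn": 0.95}
    - {"jaw": -1,"dp": [0,0,0],"turn": 0.95}
    - {"jaw": -1,"dp": [0,0,0],"turn": 0.96}
    - {"jaw": -1,"dp": [0,0,0],"turn": 0}

```text
clock: 2.6
eef_pos: [0.5163, 0.2172, 0.2481]
tool_rot: [2.051, -2.379, -0.0]
force: [-0.4, 0.4, -0.0]
gripper_width: 0.0853
```

```bash
python3 g.py .517 .2235 .25 81.5; python3 - <<'E'
from m import *
d=grab('wrist','w1');P=cloud(d);hsv=cv2.cvtColor(d['pixels'],cv2.COLOR_BGR2HSV);H,S,V=hsv[...,0],hsv[...,1],hsv[...,2]
r=(H>45)&(H<80)&(S>120)&(P[...,2]>.162)&(P[...,2]<.18)&(d['depth']>0)
print(rect(P[big(r)]),P[big(r)].mean(0),r.sum())
E
```

```text
clock 2.6 eef [0.5163 0.2172 0.2481] yaw 81.53 tilt [ 0.  0. -1.] w 0.0853 F [-0.4  0.4 -0. ]
total dp units (tool axes) [-0.106  0.003 -0.032] turn units 0.005 q7 -2.36
(array([519.7, 224.5]), array([ 45.8, 169.5]), 81.76) [0.53060839 0.22286507 0.16993181] 10811
```

View pics/w1.png

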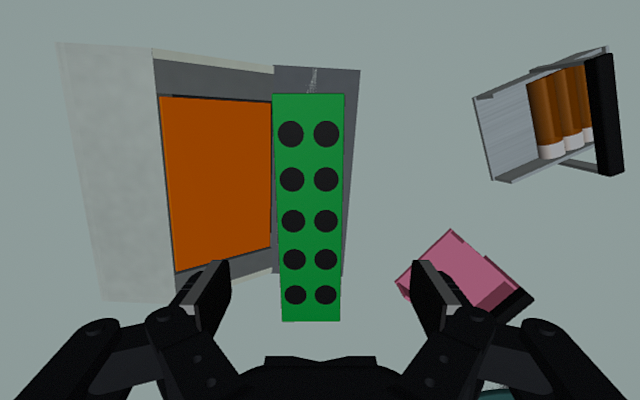

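The wrist view shows the rack at (308,205) between the fingers. It measures 45.8 x 169.5 mm, which matches the given size. Now I'll lower and grip.

```bash
python3 g.py .5197 .2245 .161 81.6
```

```text
clock 2.65 eef [0.5163 0.2172 0.2481] yaw 81.65 tilt [ 0.  0. -1.] w 0.0854 F [-0.4 -0.1  0.4]
total dp units (tool axes) [-0.128 -0.039  1.452] turn units 0.007 q7 -2.36
```

Emit:
move_arm:
  series:
    - {"jaw": -1,"dp": [-0.13,-0.04,0],"turn": 0}
    - {"jaw": -1,"dp": [0,0,0.5],"turn": 0}
    - {"jaw": -1,"dp": [0,0,0.5],"turn": 0}
    - {"jaw": -1,"dp": [0,0,0.45],"turn": 0}
    - {"jaw": -1,"dp": [0,0,0],"turn": 0}

```text
clock: 3.28
eef_pos: [0.5192, 0.2246, 0.1598]
tool_rot: [2.051, -2.376, -0.002]
force: [0.5, 0.7, 0.5]
gripper_width: 0.0857
```

Emit:
move_arm:
  series:
    - {"jaw": 1,"dp": [0,0,0],"turn": 0}
    - {"jaw": 1,"dp": [0,0,0],"turn": 0}
    - {"jaw": 1,"dp": [0,0,0],"turn": 0}
    - {"jaw": 1,"dp": [0,0,0],"turn": 0}
    - {"jaw": 1,"dp": [0,0,0],"turn": 0}

```text
clock: 3.9
eef_pos: [0.5204, 0.2249, 0.1626]
tool_rot: [-2.05, 2.379, -0.001]
force: [-2.0, -1.5, 8.9]
gripper_width: 0.0448
```

Emit:
move_arm:
  series:
    - {"jaw": 1,"dp": [0,0,-0.3],"turn": 0}
    - {"jaw": 1,"dp": [0,0,-0.6],"turn": 0}
    - {"jaw": 1,"dp": [0,0,-0.6],"turn": 0}
    - {"jaw": 1,"dp": [0,0,0],"turn": 0}

```text
clock: 4.4
eef_pos: [0.5209, 0.2253, 0.2551]
tool_rot: [-2.048, 2.376, -0.003]
force: [-0.3, -0.5, -1.8]
gripper_width: 0.045
```

```bash
python3 g.py .477 -.296 .25 90;python3 - <<'E'
from m import *
grab('wrist','w2')
E
```

```text
clock 4.4 eef [0.5209 0.2253 0.2551] yaw 81.5 tilt [-0.002 -0.005 -1.   ] w 0.045 F [-0.3 -0.5 -1.8]
total dp units (tool axes) [ 8.701 -0.559  0.067] turn units -1.236 q7 -2.37
```

View pics/w2.png

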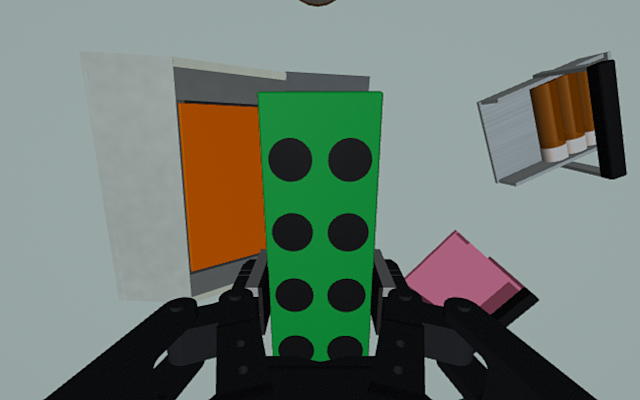

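The wrist view shows the rack held level in the jaws, its top at (320,225). Next I carry it to the mat.

Emit:
move_arm:
  series:
    - {"jaw": 1,"dp": [0.5,-0.05,0],"turn": 0}
    - {"jaw": 1,"dp": [0.9,-0.05,0],"turn": 0}
    - {"jaw": 1,"dp": [0.9,-0.05,0],"turn": 0}
    - {"jaw": 1,"dp": [0.9,-0.05,0],"turn": 0}
    - {"jaw": 1,"dp": [0.9,-0.05,0],"turn": 0}

```text
clock: 5.08
eef_pos: [0.4976, -0.0227, 0.2511]
tool_rot: [2.05, -2.38, -0.001]
force: [1.1, -0.3, -0.5]
gripper_width: 0.045
```

Emit:
move_arm:
  series:
    - {"jaw": 1,"dp": [0.9,-0.06,0],"turn": 0}
    - {"jaw": 1,"dp": [0.9,-0.06,0],"turn": 0}
    - {"jaw": 1,"dp": [0.9,-0.06,0],"turn": 0}
    - {"jaw": 1,"dp": [0.9,-0.06,0],"turn": 0}
    - {"jaw": 1,"dp": [0.9,-0.06,0],"turn": 0}

```text
clock: 5.7
eef_pos: [0.4756, -0.2922, 0.251]
tool_rot: [2.051, -2.38, -0.001]
force: [2.0, 0.2, -1.8]
gripper_width: 0.0447
```

```bash
python3 g.py .477 -.296 .068 81
```

```text
clock 5.7 eef [ 0.4756 -0.2922  0.251 ] yaw 81.51 tilt [-0.     0.001 -1.   ] w 0.0447 F [ 2.   0.2 -1.8]
total dp units (tool axes) [ 0.061 -0.035  3.05 ] turn units 0.074 q7 -1.32
```

Emit:
move_arm:
  series:
    - {"jaw": 1,"dp": [0,0,0.8],"turn": 0}
    - {"jaw": 1,"dp": [0,0,0.8],"turn": 0}
    - {"jaw": 1,"dp": [0,0,0.8],"turn": 0}
    - {"jaw": 1,"dp": [0,0,0.4],"turn": 0}
    - {"jaw": 1,"dp": [0,0,0.1],"turn": 0}

```text
clock: 6.32
eef_pos: [0.4753, -0.29, 0.0756]
tool_rot: [2.05, -2.379, -0.005]
force: [0.4, 0.7, -1.1]
gripper_width: 0.0448
```

```bash
python3 g.py .477 -.296 .067 81
```

```text
clock 6.33 eef [ 0.4753 -0.29    0.0756] yaw 81.51 tilt [-0.001  0.003 -1.   ] w 0.0448 F [ 0.4  0.7 -1.1]
total dp units (tool axes) [ 0.096 -0.043  0.144] turn units 0.074 q7 -1.4
```

Emit:
move_arm:
  series:
    - {"jaw": 1,"dp": [0,0,0.06],"turn": 0}
    - {"jaw": 1,"dp": [0,0,0.05],"turn": 0}
    - {"jaw": 1,"dp": [0,0,0.02],"turn": 0}
    - {"jaw": 1,"dp": [0,0,0],"turn": 0}

```text
clock: 6.82
eef_pos: [0.4764, -0.2907, 0.0698]
tool_rot: [-2.051, 2.38, -0.001]
force: [0.4, 0.2, -2.2]
gripper_width: 0.0451
```

Emit:
move_arm:
  series:
    - {"jaw": 1,"dp": [0,0,0.04],"turn": 0}
    - {"jaw": 1,"dp": [0,0,0],"turn": 0}

```text
clock: 7.08
eef_pos: [0.4762, -0.2905, 0.0669]
tool_rot: [2.051, -2.38, -0.0]
force: [0.0, -0.6, -2.2]
gripper_width: 0.0447
```

Emit:
move_arm:
  series:
    - {"jaw": 1,"dp": [0,0,0.03],"turn": 0}
    - {"jaw": 1,"dp": [0,0,0.02],"turn": 0}
    - {"jaw": 1,"dp": [0,0,0],"turn": 0}

```text
clock: 7.45
eef_pos: [0.4764, -0.2909, 0.0663]
tool_rot: [2.05, -2.38, 0.001]
force: [-19.2, 7.3, 48.8]
gripper_width: 0.0447
```

Emit:
move_arm:
  series:
    - {"jaw": 1,"dp": [0,0,-0.03],"turn": 0}
    - {"jaw": -1,"dp": [0,0,0],"turn": 0}
    - {"jaw": -1,"dp": [0,0,0],"turn": 0}
    - {"jaw": -1,"dp": [0,0,0],"turn": 0}
    - {"jaw": -1,"dp": [0,0,0],"turn": 0}

```text
clock: 8.07
eef_pos: [0.4763, -0.2906, 0.0657]
tool_rot: [2.051, -2.38, -0.0]
force: [0.2, -0.8, -0.6]
gripper_width: 0.0852
```

Emit:
move_arm:
  series:
    - {"jaw": -1,"dp": [0,0,-0.5],"turn": 0}
    - {"jaw": -1,"dp": [0,0,-0.9],"turn": 0}
    - {"jaw": -1,"dp": [0,0,-0.9],"turn": 0}
    - {"jaw": -1,"dp": [0,0,-0.6],"turn": 0}
    - {"jaw": -1,"dp": [0,0,0],"turn": 0}

```text
clock: 8.7
eef_pos: [0.4772, -0.2912, 0.2425]
tool_rot: [-2.05, 2.379, -0.007]
force: [0.4, 1.1, -0.2]
gripper_width: 0.0856
```

```bash
python3 - <<'E'
from m import *
grab('top','top1');d=grab('scene','scene1')
for t in ['top1','scene1']:
    d=load(t);P=cloud(d);hsv=cv2.cvtColor(d['pixels'],cv2.COLOR_BGR2HSV);H,S,V=hsv[...,0],hsv[...,1],hsv[...,2]
    r=(H>45)&(H<80)&(S>120)&(P[...,2]>.06)&(P[...,2]<.1)&(d['depth']>0)&(P[...,1]<-.15)
    print(rect(P[big(r)]),np.percentile(P[big(r)][:,2],[5,50,95]))
E
python3 g.py .547 -.0385 .23 103.2
```

```text
(array([ 443.3, -286. ]), array([ 46.4, 109.1]), 82.0) [0.0676499  0.07248408 0.07624981]
(array([ 475.2, -291. ]), array([ 45.7, 172.7]), 81.79) [0.06727885 0.07378026 0.07565999]
clock 8.8 eef [ 0.4761 -0.2906  0.2395] yaw 81.49 tilt [ 0.  0. -1.] w 0.0854 F [-0.8  0.3 -0.8]
total dp units (tool axes) [-4.33  -0.547  0.158] turn units -3.158 q7 -1.33
```

View pics/scene1.png

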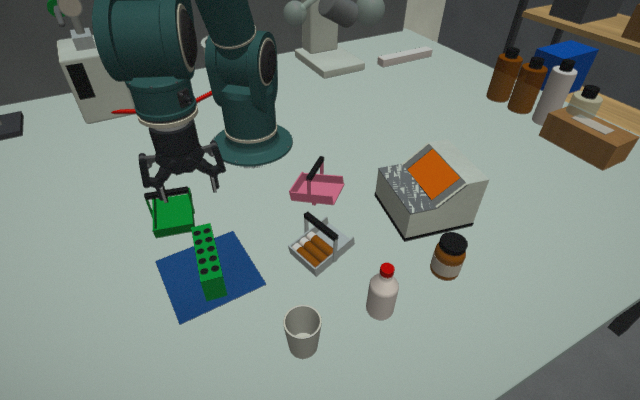

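The rack stands upright on the mat at (207,262), with its centre about 5 mm from the mat's. Next is the tray.

Emit:
move_arm:
  series:
    - {"jaw": -1,"dp": [-0.87,-0.11,0],"turn": 0}
    - {"jaw": -1,"dp": [-0.87,-0.11,0],"turn": 0}
    - {"jaw": -1,"dp": [-0.87,-0.11,0],"turn": 0}
    - {"jaw": -1,"dp": [-0.87,-0.11,0],"turn": 0}
    - {"jaw": -1,"dp": [-0.87,-0.11,0],"turn": 0}

```text
clock: 9.43
eef_pos: [0.5472, -0.0357, 0.2385]
tool_rot: [2.05, -2.379, -0.002]
force: [0.4, -0.9, 0.8]
gripper_width: 0.085
```

Emit:
move_arm:
  series:
    - {"jaw": -1,"dp": [0,0,0],"turn": -0.79}
    - {"jaw": -1,"dp": [0,0,0],"turn": -0.79}
    - {"jaw": -1,"dp": [0,0,0],"turn": -0.79}
    - {"jaw": -1,"dp": [0,0,0],"turn": -0.79}
    - {"jaw": -1,"dp": [0,0,0],"turn": 0}

```text
clock: 10.05
eef_pos: [0.547, -0.0374, 0.2386]
tool_rot: [2.461, -1.951, -0.003]
force: [0.0, 0.4, 0.1]
gripper_width: 0.0854
```

```bash
python3 - <<'E'
from m import *
d=grab('wrist','w3');P=cloud(d);hsv=cv2.cvtColor(d['pixels'],cv2.COLOR_BGR2HSV);V=hsv[...,2]
ok=d['depth']>0
X,Y,Z=P[...,0],P[...,1],P[...,2]
b=(Z>.085)&(Z<.115)&ok&(abs(X-.54)<.09)&(abs(Y+.04)<.09);Q=P[big(b)];print('bar',rect(Q),np.percentile(Q[:,2],[5,50,95]))
b=(Z>.012)&(Z<.115)&ok&(abs(X-.54)<.12)&(abs(Y+.04)<.12);Q=P[big(b)];print('tray',rect(Q))
E
python3 g.py .547 -.0385 .097 103.2
```

```text
bar (array([548.9, -38.2]), array([105.5,  13.9]), 12.82) [0.10030348 0.10182627 0.10300497]
tray (array([547.8, -33.4]), array([105.5, 133.6]), 13.12)
clock 10.1 eef [ 0.5471 -0.0374  0.2388] yaw 103.1 tilt [-0.001  0.002 -1.   ] w 0.0855 F [-0.  -0.4  0.1]
total dp units (tool axes) [1.900e-02 2.000e-03 2.364e+00] turn units -0.015 q7 -1.49
```

View pics/w3.png

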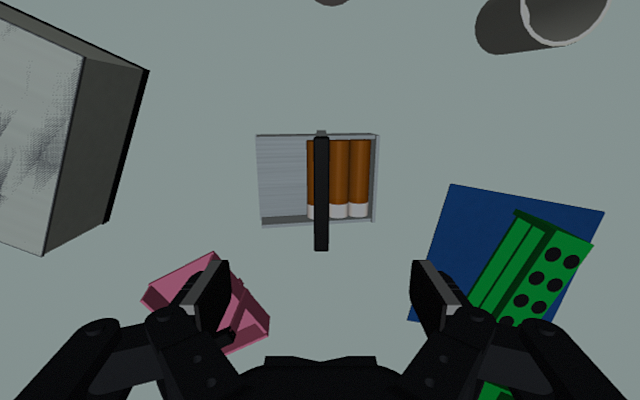

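The wrist view shows the tray's bar at (321,192), with the three vials behind it and the lip to the left. The bar is centred between the jaws at (0.549,-0.038), top at 0.102, as expected.

```bash
python3 g.py .5489 -.0382 .089 102.8
```

```text
clock 10.1 eef [ 0.5471 -0.0374  0.2388] yaw 103.1 tilt [-0.001  0.002 -1.   ] w 0.0855 F [-0.  -0.4  0.1]
total dp units (tool axes) [ 0.022 -0.03   2.497] turn units 0.043 q7 -1.49
```

Emit:
move_arm:
  series:
    - {"jaw": -1,"dp": [0.02,-0.03,0.6],"turn": 0.04}
    - {"jaw": -1,"dp": [0,0,0.6],"turn": 0}
    - {"jaw": -1,"dp": [0,0,0.6],"turn": 0}
    - {"jaw": -1,"dp": [0,0,0.5],"turn": 0}
    - {"jaw": -1,"dp": [0,0,0.2],"turn": 0}

```text
clock: 10.72
eef_pos: [0.5485, -0.038, 0.088]
tool_rot: [2.455, -1.958, -0.004]
force: [0.2, 0.9, 0.5]
gripper_width: 0.0853
```

Emit:
move_arm:
  series:
    - {"jaw": 0,"dp": [0,0,0],"turn": 0}
    - {"jaw": 0.5,"dp": [0,0,0],"turn": 0}
    - {"jaw": 0.5,"dp": [0,0,0],"turn": 0}
    - {"jaw": 0.5,"dp": [0,0,0],"turn": 0}

```text
clock: 11.22
eef_pos: [0.5498, -0.0382, 0.0904]
tool_rot: [-2.457, 1.957, -0.001]
force: [0.9, -0.5, 0.2]
gripper_width: 0.0215
```

Emit:
move_arm:
  series:
    - {"jaw": 1,"dp": [0,0,0],"turn": 0}
    - {"jaw": 1,"dp": [0,0,0],"turn": 0}
    - {"jaw": 1,"dp": [0,0,0],"turn": 0}
    - {"jaw": 1,"dp": [0,0,0],"turn": 0}

```text
clock: 11.72
eef_pos: [0.5498, -0.0381, 0.0902]
tool_rot: [-2.457, 1.957, -0.001]
force: [-1.1, 0.1, 5.9]
gripper_width: 0.0132
```

```bash
python3 g.py .5489 -.0382 .089 102.8
```

```text
clock 11.72 eef [ 0.5498 -0.0381  0.0902] yaw 102.95 tilt [ 0. -0. -1.] w 0.0132 F [-1.1  0.1  5.9]
total dp units (tool axes) [-0.001  0.015  0.02 ] turn units 0.021 q7 -1.6
```

Emit:
move_arm:
  series:
    - {"jaw": 1,"dp": [0,0,-0.1],"turn": 0}
    - {"jaw": 1,"dp": [0,0,-0.3],"turn": 0}
    - {"jaw": 1,"dp": [0,0,-0.5],"turn": 0}
    - {"jaw": 1,"dp": [0,0,-0.5],"turn": 0}
    - {"jaw": 1,"dp": [0,0,-0.5],"turn": 0}

```text
clock: 12.35
eef_pos: [0.5494, -0.038, 0.2059]
tool_rot: [-2.458, 1.956, -0.0]
force: [0.0, -0.2, -3.8]
gripper_width: 0.0133
```

Emit:
move_arm:
  series:
    - {"jaw": 1,"dp": [0,0,-0.3],"turn": 0.4}
    - {"jaw": 1,"dp": [0,0,-0.1],"turn": 0.8}
    - {"jaw": 1,"dp": [0,0,0],"turn": 0.8}
    - {"jaw": 1,"dp": [0,0,0],"turn": 0.8}
    - {"jaw": 1,"dp": [0,0,0],"turn": 0.6}

```text
clock: 12.98
eef_pos: [0.5493, -0.038, 0.228]
tool_rot: [2.004, -2.419, -0.001]
force: [-0.8, 1.2, -3.1]
gripper_width: 0.013
```

Emit:
move_arm:
  series:
    - {"jaw": 1,"dp": [0,0,0],"turn": 0.23}
    - {"jaw": 1,"dp": [0,0,0],"turn": 0}

```text
clock: 13.22
eef_pos: [0.5494, -0.038, 0.2279]
tool_rot: [1.977, -2.441, -0.0]
force: [0.2, -0.2, -4.1]
gripper_width: 0.0134
```

```bash
python3 - <<'E'
from m import *
grab('scene','s2'); grab('wrist','w4')
d=load('s2');cv2.imwrite('pics/s2c.png',cv2.resize(d['pixels'][100:300,250:500],None,fx=3,fy=3))
xh=np.array([.208,.978]);yh=np.array([-.978,.208]);c=np.array([.542,.2865])
for bx in (-100,-80): print(bx,c+bx/1000*xh)
E
python3 g.py .5212 .1887 .23 78
```

```text
-100 [0.5212 0.1887]
-80 [0.52536 0.20826]
clock 13.32 eef [ 0.5495 -0.0381  0.2279] yaw 78.03 tilt [-0.  0. -1.] w 0.0134 F [-0.3  0.3 -4.1]
total dp units (tool axes) [-3.6    1.245 -0.034] turn units 0.005 q7 -1.91
```

View pics/s2c.png

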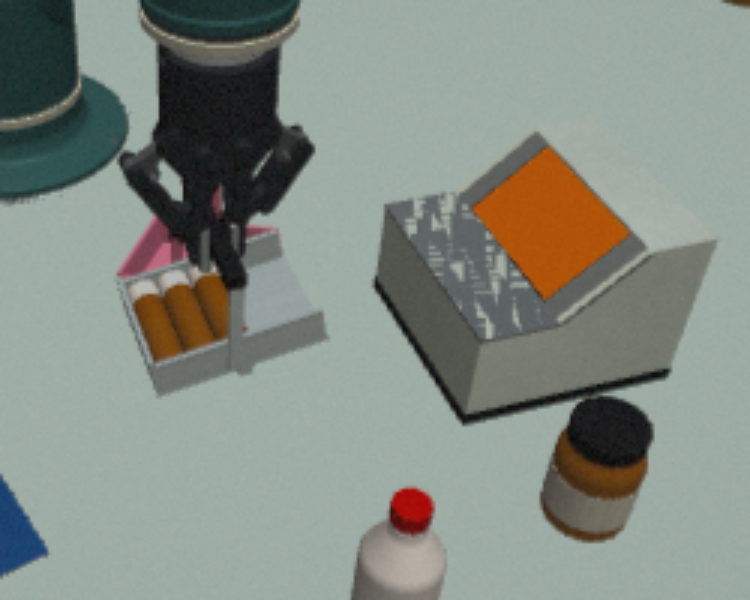

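View pics/w4.png

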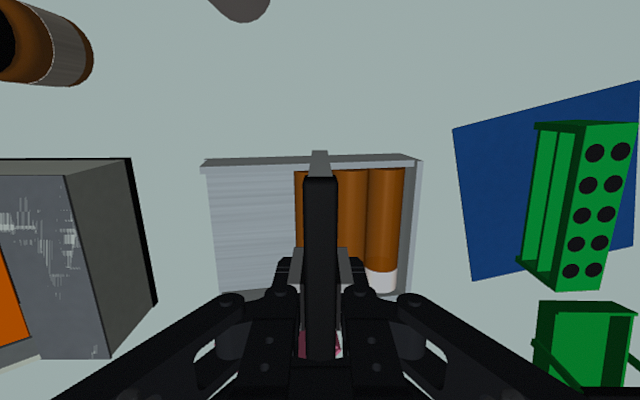

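The scene view shows the tray held upright with the vials still at the back wall. The crop has the tray at (220,310) and the flap at (550,220). I'll carry it to the ledge.

Emit:
move_arm:
  series:
    - {"jaw": 1,"dp": [-0.4,0.15,0],"turn": 0}
    - {"jaw": 1,"dp": [-0.8,0.28,0],"turn": 0}
    - {"jaw": 1,"dp": [-0.9,0.31,0],"turn": 0}
    - {"jaw": 1,"dp": [-0.9,0.31,0],"turn": 0}
    - {"jaw": 1,"dp": [-0.6,0.2,0],"turn": 0}

```text
clock: 13.95
eef_pos: [0.5204, 0.1915, 0.2281]
tool_rot: [-1.98, 2.439, 0.001]
force: [0.2, 0.5, -3.8]
gripper_width: 0.0129
```

Emit:
move_arm:
  series:
    - {"jaw": 1,"dp": [0,0,0.25],"turn": 0}
    - {"jaw": 1,"dp": [0,0,0.15],"turn": 0}
    - {"jaw": 1,"dp": [0,0,0],"turn": 0}

```text
clock: 14.32
eef_pos: [0.5211, 0.1875, 0.2031]
tool_rot: [1.974, -2.442, -0.001]
force: [0.3, -0.3, -3.4]
gripper_width: 0.0132
```

```bash
cat > v.py <<'E'
import sys
from m import *
t=sys.argv[1]
grab('scene','s'+t);d=load('s'+t);a=cv2.resize(d['pixels'][90:260,330:500],None,fx=3.2,fy=3.2)
cv2.imwrite('pics/s'+t+'c.png',a)
s=arm.sense();rel=np.array(s['eef_pos'][:2])-[.542,.2865]
print('TCP in bin frame mm',np.round(1000*np.array([rel@[.208,.978],rel@[-.978,.208],s['eef_pos'][2]]),1))
# flap angle from orange pixels
P=cloud(d);hsv=cv2.cvtColor(d['pixels'],cv2.COLOR_BGR2HSV);H,S,V=hsv[...,0],hsv[...,1],hsv[...,2]
X=P[...,0]-.542;Y=P[...,1]-.2865
m=(H<22)&(S>180)&(d['depth']>0)&(abs(X)<.12)&(abs(Y)<.12)&(V>40)
Q=P[m]
if m.sum()>60:
    bx=(Q[:,:2]-[.542,.2865])@[.208,.978]; p=np.polyfit(bx,Q[:,2],1); print('flap n',m.sum(),'slope deg',np.degrees(np.arctan(p[0])).round(1))
E
python3 v.py 3; python3 g.py .5254 .2083 .193 78
```

```text
TCP in bin frame mm [-100.9   -0.3  203.7]
flap n 1296 slope deg -0.3
clock 14.38 eef [0.5213 0.1878 0.2037] yaw 77.92 tilt [ 0.     0.001 -1.   ] w 0.0129 F [ 0.3 -0.1 -3. ]
total dp units (tool axes) [-0.349  0.005  0.178] turn units -0.012 q7 -2.38
```

View pics/s3c.png

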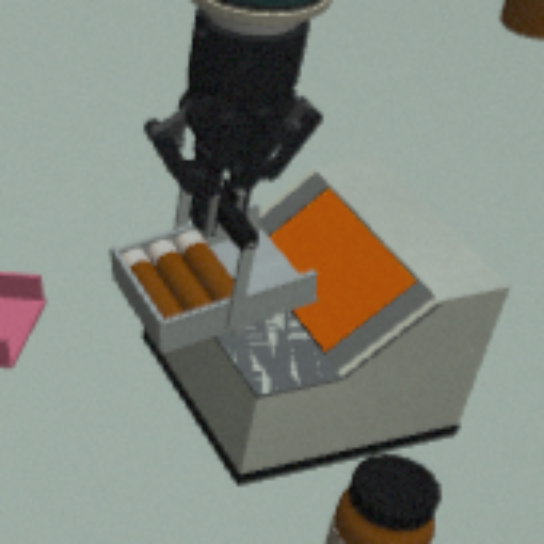

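Emit:
move_arm:
  series:
    - {"jaw": 1,"dp": [-0.25,0,0],"turn": 0}
    - {"jaw": 1,"dp": [-0.35,0,0],"turn": 0}
    - {"jaw": 1,"dp": [-0.15,0,0.1],"turn": 0}
    - {"jaw": 1,"dp": [0,0,0.1],"turn": 0}
    - {"jaw": 1,"dp": [0,0,0],"turn": 0}

```text
clock: 15.0
eef_pos: [0.5301, 0.2323, 0.1911]
tool_rot: [1.976, -2.441, -0.001]
force: [-0.7, -0.6, -3.1]
gripper_width: 0.013
```

```bash
sed -i 's/^Q=P\[m\]/Q=P[m];bx=(Q[:,:2]-[.542,.2865])@[.208,.978];Q=Q[bx>-.035];np.save("pics\/q.npy",Q)/' v.py; python3 v.py 4; python3 g.py .5254 .2083 .193 78
```

```text
TCP in bin frame mm [-5.550e+01  1.000e-01  1.915e+02]
flap n 968 slope deg 25.7
clock 15.05 eef [0.5303 0.2323 0.1915] yaw 77.97 tilt [ 0.001  0.001 -1.   ] w 0.0127 F [-0.2 -0.8 -3.2]
total dp units (tool axes) [ 0.408 -0.003 -0.024] turn units -0.004 q7 -2.46
```

View pics/s4c.png

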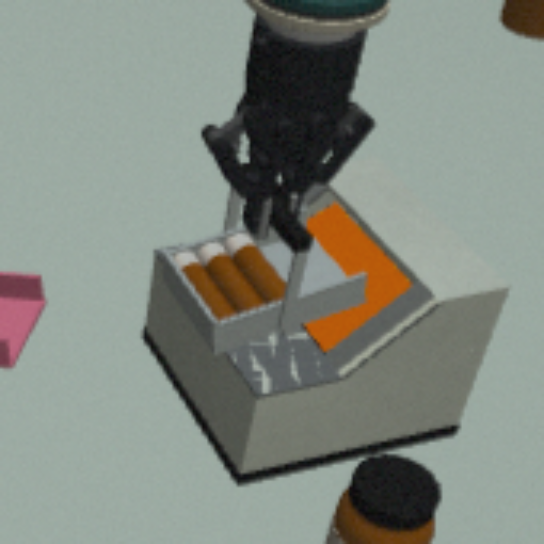

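The view shows the lip pressing the flap: the flap measures 25.7 degrees against 40 shut, as the geometry predicted. Next I set the foot on the ledge.

Emit:
move_arm:
  series:
    - {"jaw": 1,"dp": [0,0,0.02],"turn": 0}
    - {"jaw": 1,"dp": [0,0,0],"turn": 0}

```text
clock: 15.3
eef_pos: [0.5306, 0.2325, 0.1908]
tool_rot: [-1.976, 2.442, -0.0]
force: [0.4, -1.1, -3.3]
gripper_width: 0.0128
```

Emit:
move_arm:
  series:
    - {"jaw": 1,"dp": [0,0,0.02],"turn": 0}
    - {"jaw": 1,"dp": [0,0,0],"turn": 0}

```text
clock: 15.55
eef_pos: [0.5306, 0.2329, 0.1902]
tool_rot: [-1.976, 2.441, -0.0]
force: [-1.9, -1.1, 6.1]
gripper_width: 0.013
```

Emit:
move_arm:
  series:
    - {"jaw": 1,"dp": [0,0,-0.01],"turn": 0}
    - {"jaw": 0.5,"dp": [0,0,0],"turn": 0}
    - {"jaw": 0.5,"dp": [0,0,0],"turn": 0}
    - {"jaw": 0.5,"dp": [0,0,0],"turn": 0}

```text
clock: 16.05
eef_pos: [0.5305, 0.2328, 0.1901]
tool_rot: [-1.977, 2.442, 0.0]
force: [-0.0, 0.1, 0.5]
gripper_width: 0.0213
```

```bash
python3 v.py 5; python3 g.py .5254 .2083 .193 78
```

```text
TCP in bin frame mm [-5.490e+01  1.000e-01  1.901e+02]
flap n 973 slope deg 29.0
clock 16.1 eef [0.5305 0.2328 0.1901] yaw 77.99 tilt [-0.  0. -1.] w 0.0213 F [-1.1 -0.2  0. ]
total dp units (tool axes) [ 0.418 -0.002 -0.048] turn units -0.001 q7 -2.46
```

View pics/s5c.png

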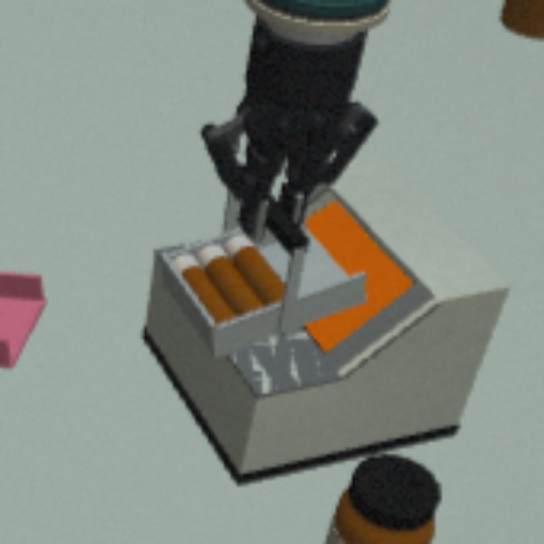

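Emit:
move_arm:
  series:
    - {"jaw": 0.5,"dp": [-0.1,0,0],"turn": 0}
    - {"jaw": 0.5,"dp": [-0.1,0,0.05],"turn": 0}
    - {"jaw": 0.5,"dp": [-0.1,0,0.05],"turn": 0}
    - {"jaw": 0.5,"dp": [0,0,0],"turn": 0}

```text
clock: 16.6
eef_pos: [0.534, 0.2509, 0.1836]
tool_rot: [1.977, -2.44, -0.001]
force: [-0.1, -1.9, -0.9]
gripper_width: 0.0216
```

```bash
python3 v.py 6; python3 g.py .5254 .2083 .193 78
```

```text
TCP in bin frame mm [-36.8   0.3 183.7]
flap n 731 slope deg 8.5
clock 16.65 eef [0.534  0.2506 0.1837] yaw 78.02 tilt [ 0.     0.001 -1.   ] w 0.0215 F [-0.9 -1.1 -0.4]
total dp units (tool axes) [ 0.719 -0.006 -0.155] turn units 0.002 q7 -2.5
```

View pics/s6c.png

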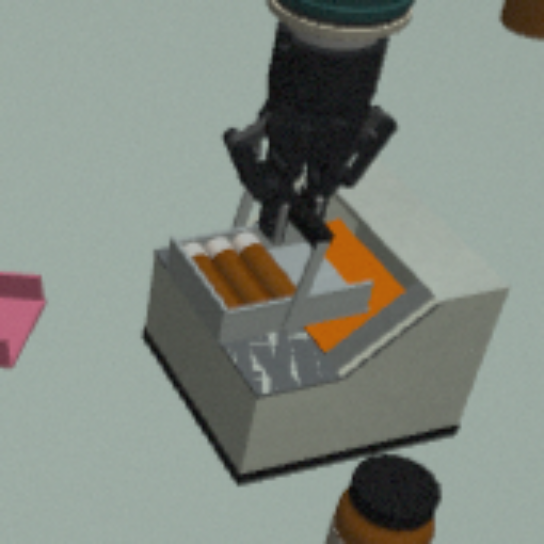

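The tray tips about its foot: the posts lean forward and the flap measures 8.5 degrees. I keep pushing.

Emit:
move_arm:
  series:
    - {"jaw": 0.5,"dp": [-0.12,0,0.03],"turn": 0}
    - {"jaw": 0.5,"dp": [-0.12,0,0.03],"turn": 0}
    - {"jaw": 0.5,"dp": [-0.12,0,0.03],"turn": 0}
    - {"jaw": 0.5,"dp": [0,0,0],"turn": 0}

```text
clock: 17.15
eef_pos: [0.5386, 0.2723, 0.1785]
tool_rot: [1.978, -2.441, -0.001]
force: [0.1, -1.7, -0.2]
gripper_width: 0.0216
```

```bash
python3 v.py 7; python3 g.py .5254 .2083 .193 78
```

```text
TCP in bin frame mm [-15.    0.3 178.6]
flap n 439 slope deg -20.0
clock 17.2 eef [0.5386 0.2718 0.1786] yaw 78.02 tilt [-0.  0. -1.] w 0.0215 F [-1.  -0.9 -0.1]
total dp units (tool axes) [ 1.082 -0.004 -0.241] turn units 0.003 q7 -2.53
```

View pics/s7c.png

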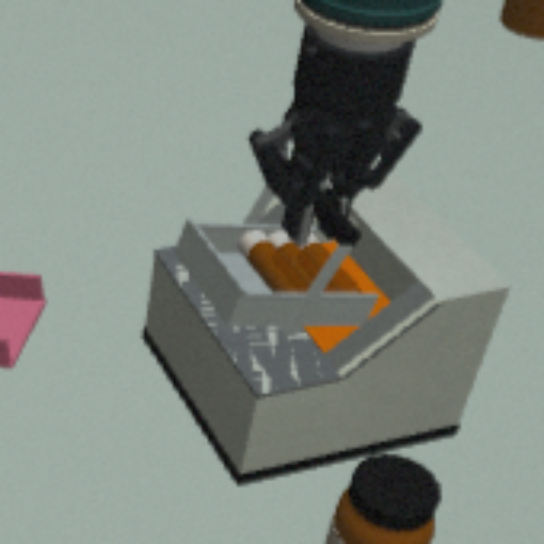

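The vials are rolling to the lip (300,250) and the flap is well open. A little more tilt, then I hold.

Emit:
move_arm:
  series:
    - {"jaw": 0.5,"dp": [-0.1,0,0.02],"turn": 0}
    - {"jaw": 0.5,"dp": [-0.1,0,0.02],"turn": 0}
    - {"jaw": 0.5,"dp": [0,0,0],"turn": 0}
    - {"jaw": 0.5,"dp": [0,0,0],"turn": 0}
    - {"jaw": 0.5,"dp": [0,0,0],"turn": 0}

```text
clock: 17.82
eef_pos: [0.5412, 0.2831, 0.1763]
tool_rot: [1.977, -2.442, -0.0]
force: [0.4, -0.3, 0.1]
gripper_width: 0.0212
```

```bash
python3 v.py 8; python3 g.py .5254 .2083 .193 78;python3 -c "
from h import *
grab('top','t8');d=load('t8');cv2.imwrite('pics/t8c.png',cv2.resize(d['pixels'][110:260,110:280],None,fx=3.5,fy=3.5))"
```

```text
TCP in bin frame mm [-3.500e+00  1.000e-01  1.763e+02]
flap n 143 slope deg -10.5
clock 17.88 eef [0.5412 0.2831 0.1763] yaw 77.98 tilt [ 0.  0. -1.] w 0.0211 F [-0.4 -0.9 -0.6]
total dp units (tool axes) [ 1.274 -0.002 -0.278] turn units -0.003 q7 -2.55
```

View pics/s8c.png

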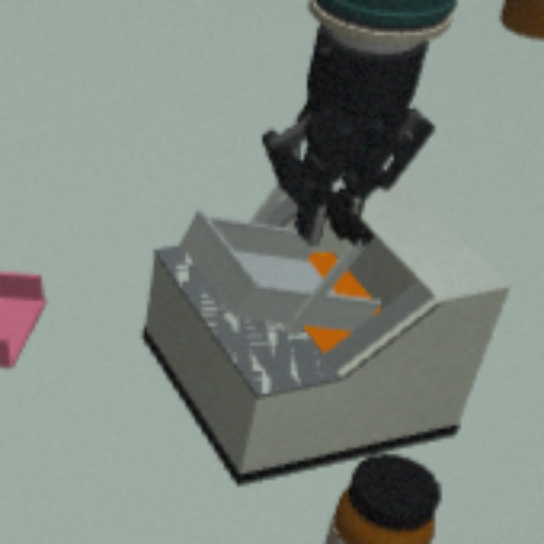

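View pics/t8c.png

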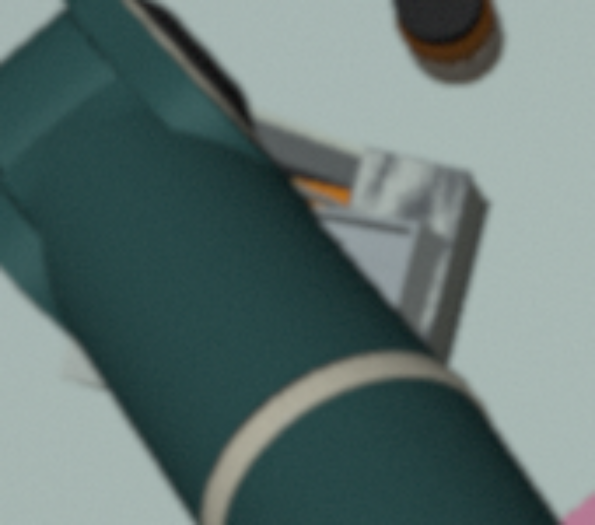

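The tray floor at (270,270) looks empty. I'll check with the wrist view.

```bash
python3 -c "
from h import *
grab('wrist','w8')"
```

```text
(no output)
```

View pics/w8.png

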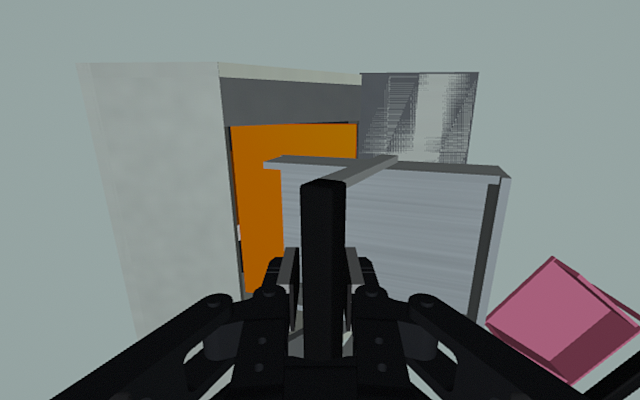

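```bash
python3 -c "
from m import *
d=load('w8');P=cloud(d);hsv=cv2.cvtColor(d['pixels'],cv2.COLOR_BGR2HSV);H,S,V=hsv[...,0],hsv[...,1],hsv[...,2]
m=(H<22)&(S>180)&(d['depth']>0)&roi(225,120,362,290);m=cv2.erode(m.astype(np.uint8),np.ones((7,7)))>0
Q=P[m];bx=(Q[:,:2]-[.542,.2865])@[.208,.978];p=np.polyfit(bx,Q[:,2],1);print(m.sum(),np.degrees(np.arctan(p[0])),p, bx.min(),bx.max())
# tray floor slope & wall
m=roi(300,175,480,240)&(d['depth']>0)
for (u,v) in [(375,200),(375,240),(420,200),(480,200),(285,165),(500,172),(400,163)]:
  q=P[v,u];print((u,v),np.round(1000*np.array([(q[:2]-[.542,.2865])@[.208,.978],(q[:2]-[.542,.2865])@[-.978,.208],q[2]]),1))
w=d['pixels'][200:260,225:245].astype(int); print('whiteish px', [(225+u,200+v) for v in range(0,60,6) for u in range(0,20,3) if w[v,u].min()>140])
q=P[235,239];print(q)
"
```

```text
5831 -9.187119135206286 [-0.16173396  0.09548596] -0.024749531157702932 0.05706410061815672
(375, 200) [-37.6 -23.2 117.7]
(375, 240) [-39.    3.8 118. ]
(420, 200) [-62.8 -25.7 126.2]
(480, 200) [-91.9 -29.4 138.5]
(285, 165) [ 16.9 -46.6 125.4]
(500, 172) [-91.5 -48.1 153.2]
(400, 163) [-49.1 -48.  126.6]
whiteish px [(225, 200), (228, 200), (225, 206), (228, 206), (225, 212), (228, 212), (231, 212), (225, 218), (228, 218), (231, 218), (225, 224), (228, 224), (231, 224), (225, 230), (228, 230), (231, 230), (225, 236), (228, 236), (231, 236), (225, 242), (228, 242), (231, 242), (234, 242), (225, 248), (228, 248), (231, 248), (234, 248), (225, 254), (228, 254), (231, 254), (234, 254)]
[0.51902562 0.36805216 0.02615866]
```

The flap is about 0.86 rad open with the tray at 0.54 rad. All vials have left the tray, and one shows inside the bin at z 0.026. I draw back the way I came in.

Emit:
move_arm:
  series:
    - {"jaw": 0.5,"dp": [0.15,0,-0.03],"turn": 0}
    - {"jaw": 0.5,"dp": [0.15,0,-0.03],"turn": 0}
    - {"jaw": 0.5,"dp": [0.15,0,-0.03],"turn": 0}
    - {"jaw": 0.5,"dp": [0.15,0,-0.04],"turn": 0}
    - {"jaw": 0.5,"dp": [0.15,0,-0.05],"turn": 0}

```text
clock: 18.6
eef_pos: [0.5318, 0.2385, 0.1873]
tool_rot: [-1.977, 2.442, 0.0]
force: [0.6, -0.1, -0.4]
gripper_width: 0.0213
```

Emit:
move_arm:
  series:
    - {"jaw": 0.5,"dp": [0.12,0,-0.04],"turn": 0}
    - {"jaw": 0.5,"dp": [0.05,0,0],"turn": 0}
    - {"jaw": 0.5,"dp": [0,0,0],"turn": 0}

```text
clock: 18.98
eef_pos: [0.5298, 0.2292, 0.1895]
tool_rot: [-1.977, 2.442, 0.0]
force: [0.4, 0.1, -0.4]
gripper_width: 0.0211
```

```bash
python3 v.py 9; python3 g.py .5254 .2083 .193 78;python3 -c "
from h import *
grab('wrist','w9')"
```

```text
TCP in bin frame mm [-58.3   0.2 189.5]
flap n 577 slope deg 25.5
clock 19.02 eef [0.5297 0.2295 0.1895] yaw 78.0 tilt [-0.  0. -1.] w 0.0212 F [-0.6  0.2  0.1]
total dp units (tool axes) [ 0.36  -0.003 -0.059] turn units 0.0 q7 -2.46
```

View pics/s9c.png

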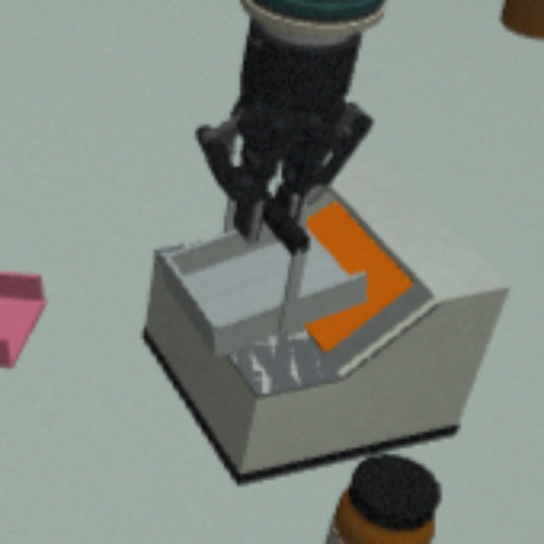

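View pics/w9.png

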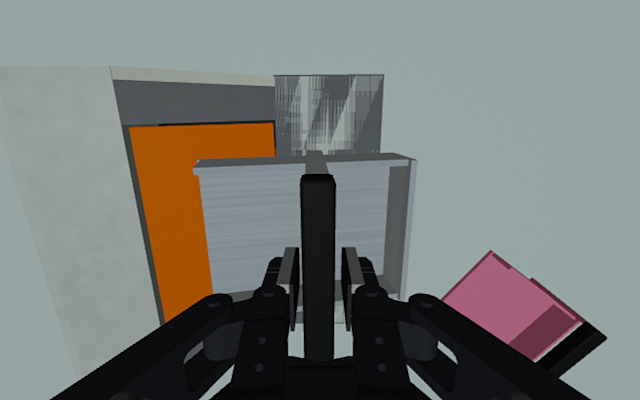

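The tray is back upright on the ledge and empty, with its bar at (318,265) between the jaws. Now I close, lift and back out.

Emit:
move_arm:
  series:
    - {"jaw": 1,"dp": [0,0,0],"turn": 0}
    - {"jaw": 1,"dp": [0,0,0],"turn": 0}
    - {"jaw": 1,"dp": [0,0,0],"turn": 0}
    - {"jaw": 1,"dp": [0,0,-0.1],"turn": 0}
    - {"jaw": 1,"dp": [0.2,0,-0.3],"turn": 0}

```text
clock: 19.7
eef_pos: [0.5266, 0.2175, 0.2136]
tool_rot: [1.977, -2.439, -0.002]
force: [0.0, -0.3, -2.5]
gripper_width: 0.0129
```

Emit:
move_arm:
  series:
    - {"jaw": 1,"dp": [0.5,0,-0.3],"turn": 0}
    - {"jaw": 1,"dp": [0.7,0,0],"turn": 0}
    - {"jaw": 1,"dp": [0.8,0,0],"turn": 0}
    - {"jaw": 1,"dp": [0.8,0,0],"turn": 0}
    - {"jaw": 1,"dp": [0.5,0,0],"turn": 0}

```text
clock: 20.32
eef_pos: [0.4853, 0.021, 0.2327]
tool_rot: [-1.974, 2.444, -0.002]
force: [1.1, -0.4, -2.6]
gripper_width: 0.0129
```

```bash
python3 v.py 10; python3 g.py .5489 -.0382 .23 78;python3 -c "
from h import *
grab('wrist','w10');grab('top','t10')"
```

```text
TCP in bin frame mm [-274.6   -0.   232.5]
flap n 1352 slope deg 39.8
clock 20.38 eef [0.4849 0.0178 0.2325] yaw 77.7 tilt [ 0.002 -0.001 -1.   ] w 0.013 F [ 1.7 -4.8 -2.3]
total dp units (tool axes) [ 0.685 -1.242  0.043] turn units -0.044 q7 -2.0
```

View pics/s10.png

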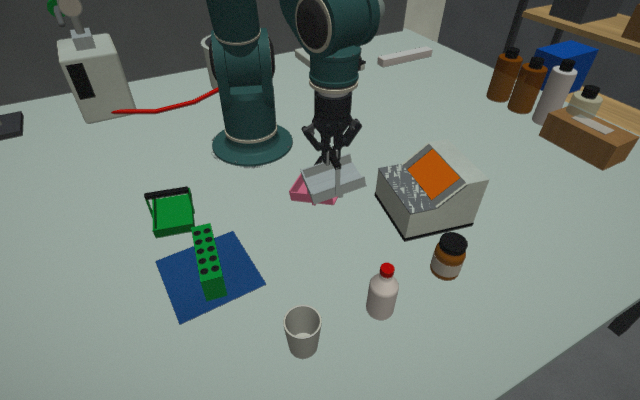

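View pics/w10.png

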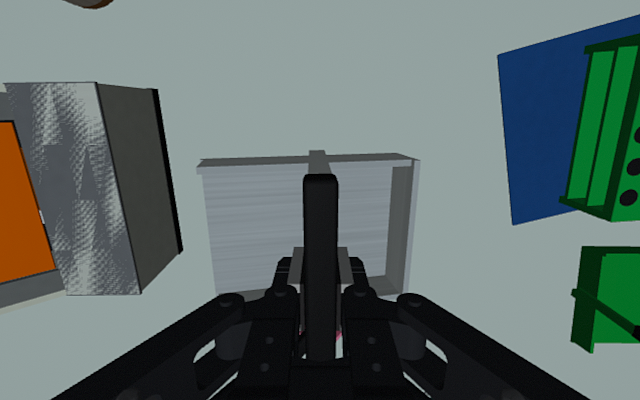

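The flap measures 39.8 degrees, so it is shut. I'll set the tray down at its old place.

Emit:
move_arm:
  series:
    - {"jaw": 1,"dp": [0.3,-0.6,0],"turn": 0}
    - {"jaw": 1,"dp": [0.38,-0.64,0],"turn": 0}
    - {"jaw": 1,"dp": [0,0,0.6],"turn": 0}
    - {"jaw": 1,"dp": [0,0,0.8],"turn": 0}
    - {"jaw": 1,"dp": [0,0,0.6],"turn": 0}

```text
clock: 21.1
eef_pos: [0.5501, -0.0309, 0.1104]
tool_rot: [-1.978, 2.441, 0.001]
force: [0.6, -1.0, -2.2]
gripper_width: 0.0131
```

Emit:
move_arm:
  series:
    - {"jaw": 1,"dp": [0,0,0.15],"turn": 0}
    - {"jaw": 1,"dp": [0,0,0.05],"turn": 0}
    - {"jaw": 1,"dp": [0,0,0.05],"turn": 0}
    - {"jaw": 1,"dp": [0,0,0],"turn": 0}

```text
clock: 21.6
eef_pos: [0.5508, -0.0316, 0.0973]
tool_rot: [-1.976, 2.441, -0.001]
force: [0.1, 0.1, -1.7]
gripper_width: 0.0126
```

```bash
python3 g.py .5489 -.0382 .0902 78;python3 -c "
from h import *
d=load('w10');cv2.imwrite('pics/w10c.png',cv2.resize(d['pixels'][80:310,0:160],None,fx=2.6,fy=2.6))
d=load('s10');cv2.imwrite('pics/s10d.png',cv2.resize(d['pixels'][135:245,365:495],None,fx=5,fy=5))"
```

```text
clock 21.6 eef [ 0.5508 -0.0316  0.0973] yaw 77.99 tilt [-0.    -0.001 -1.   ] w 0.0126 F [ 0.1  0.1 -1.7]
total dp units (tool axes) [0.115 0.007 0.119] turn units -0.002 q7 -2.01
```

View pics/w10c.png

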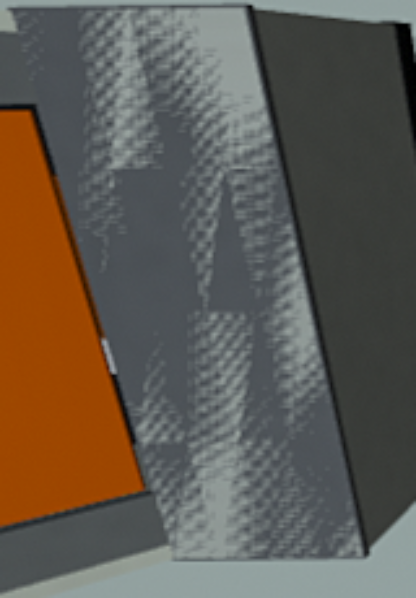

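View pics/s10d.png

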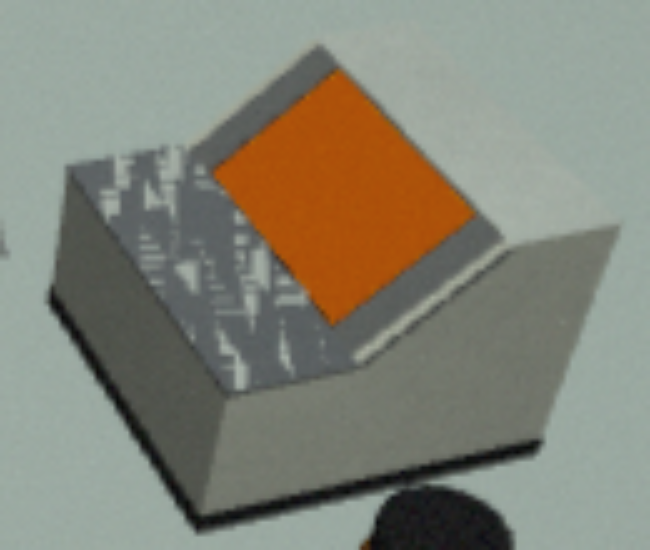

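The crop shows the flap shut. Through the slit at the hinge (crop 108,355) a white cap and amber glass show inside the bin. Next I lower the tray to the bench.

Emit:
move_arm:
  series:
    - {"jaw": 1,"dp": [0,0,0.06],"turn": 0}
    - {"jaw": 1,"dp": [0,0,0.03],"turn": 0}
    - {"jaw": 1,"dp": [0,0,0.01],"turn": 0}
    - {"jaw": 1,"dp": [0,0,0],"turn": 0}

```text
clock: 22.1
eef_pos: [0.5505, -0.0311, 0.0908]
tool_rot: [-1.977, 2.441, -0.0]
force: [-1.2, 3.3, 4.7]
gripper_width: 0.0133
```

Contact. Now release and go up.

Emit:
move_arm:
  series:
    - {"jaw": 0.5,"dp": [0,0,0],"turn": 0}
    - {"jaw": 0.5,"dp": [0,0,0],"turn": 0}
    - {"jaw": 0.1,"dp": [0,0,0],"turn": 0}
    - {"jaw": -0.2,"dp": [0,0,0],"turn": 0}
    - {"jaw": -0.2,"dp": [0,0,0],"turn": 0}

```text
clock: 22.72
eef_pos: [0.5503, -0.0315, 0.0905]
tool_rot: [1.977, -2.442, -0.0]
force: [0.6, -0.5, -0.3]
gripper_width: 0.051
```

Emit:
move_arm:
  series:
    - {"jaw": -0.2,"dp": [0,0,-0.3],"turn": 0}
    - {"jaw": -0.2,"dp": [0,0,-0.8],"turn": 0}
    - {"jaw": -0.2,"dp": [0,0,-0.8],"turn": 0}
    - {"jaw": -0.2,"dp": [0,0,-0.6],"turn": 0}
    - {"jaw": -0.2,"dp": [0,0,0],"turn": 0}

```text
clock: 23.35
eef_pos: [0.5515, -0.0314, 0.2443]
tool_rot: [-1.975, 2.439, -0.006]
force: [0.2, 0.2, -1.2]
gripper_width: 0.0513
```

```bash
python3 v.py 11; python3 - <<'E'
from m import *
st()
grab('wrist','w11');grab('top','t11')
d=load('w11');P=cloud(d);X,Y,Z=P[...,0],P[...,1],P[...,2];ok=d['depth']>0
b=(Z>.085)&(Z<.115)&ok&(abs(X-.54)<.09)&(abs(Y+.04)<.09);Q=P[big(b)];print('bar',rect(Q),np.percentile(Q[:,2],[5,50,95]))
d=load('s11');P=cloud(d);hsv=cv2.cvtColor(d['pixels'],cv2.COLOR_BGR2HSV);H,S,V=hsv[...,0],hsv[...,1],hsv[...,2];X,Y,Z=P[...,0],P[...,1],P[...,2];ok=d['depth']>0
r=(H>45)&(H<80)&(S>120)&(Z>.06)&(Z<.1)&ok&(Y<-.15);print('rack',rect(P[big(r)]),np.percentile(P[big(r)][:,2],[5,50,95]))
for n,t0 in [('scene0','a'),('s11','b')]:
    d=load(n);P=cloud(d);X,Y,Z=P[...,0],P[...,1],P[...,2];ok=d['depth']>0
    for nm,c in [('jar',(.73,.195)),('bottle',(.745,-.002)),('beaker',(.744,-.185))]:
        m=ok&(abs(X-c[0])<.07)&(abs(Y-c[1])<.07)&(Z>.02)&(Z<.2);print(n,nm,rect(P[m])[0])
E
```

```text
TCP in bin frame mm [-309.2  -74.7  242.4]
flap n 1349 slope deg 39.8
23.4 [ 0.5507 -0.0315  0.2424] [-1.976  2.44  -0.003] [ 0.369  0.322 -0.448  1.795  0.159  1.057 -1.917] [ 0.19 -0.71 -0.67] 0.05156245099650075
[[-0.208 -0.978  0.003]
 [-0.978  0.208 -0.   ]
 [-0.    -0.003 -1.   ]]
bar (array([550.8, -28.8]), array([ 14. , 105.3]), 78.02) [0.10034666 0.10181077 0.10294257]
rack (array([ 474.4, -290.9]), array([ 45.7, 172.5]), 81.77) [0.06710658 0.07377959 0.07580782]
scene0 jar [735.6 192.6]
scene0 bottle [753.2  -6.6]
scene0 beaker [ 745.4 -186. ]
s11 jar [736.2 193.5]
s11 bottle [753.2  -6.4]
s11 beaker [ 745.3 -185.6]
```

View pics/s11.png

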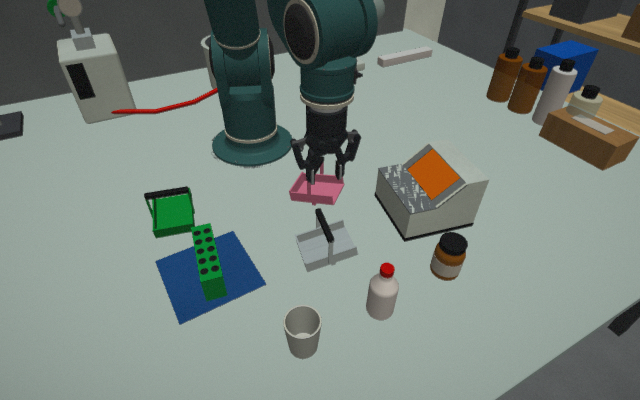

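View pics/w11.png

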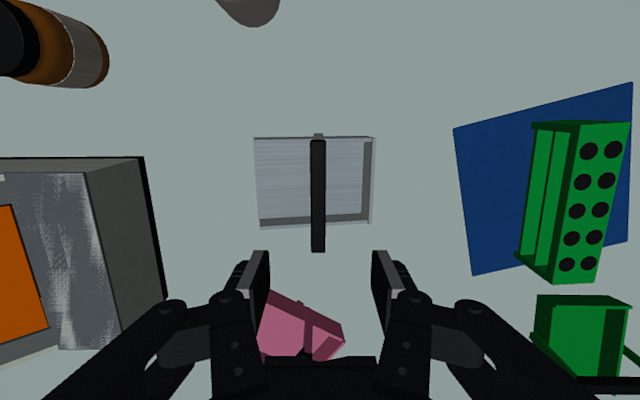

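The tray stands empty at (325,243), the rack stands on the mat at (207,262), and the flap is shut. No vials are on the bench and the jar, beaker and bottle haven't moved. I'll hand it in.

```bash
python3 -c "
from plant import sign_off
print(sign_off())"
```

```text
the job is handed in; nothing more can be done
None
```

I completed the whole task and handed it in at about 23.5 s of the 72 s allowed; the system gives no verdict.

**What I did:** I lifted the rack off the ledge and set it on the mat. I carried the tray to the ledge and opened the flap with its lip. With the jaws loose around the bar, I then tipped the tray about its foot. Afterwards I drew it back, regripped it and stood it on the bench where it had been.

**Last checks:**

| Check | Measured | Limit |
|---|---|---|
| Rack centre to mat centre | about 5 mm | 45 mm |
| Rack top height | 0.074 m, as for standing upright | – |
| Flap open while tipping | about 0.86 rad | above 0.35 rad |
| Tray tilt while tipping | about 0.54 rad | above 0.3 rad |
| Flap after withdrawal | 39.8° slope (shut is 40°) | within 0.06 rad |
| Tray bar top | level at 0.102 m | handle centre below 0.105 m |
| Jar, beaker and bottle | moved about 1 mm or less | 30 mm |

- **Vials:** The tray is empty and no vial is on the bench or ledge. I saw one vial directly inside the bin at z 0.026, and amber glass and a white cap through the slit at the hinge. I did not image all three separately, so the rest is inferred.
- **Disagreements and surprises:** The top camera's rack reading was cut off by the arm, so I used the scene camera for that one. While setting the rack down, the force briefly reached about 50 N through the held rack, well under the 120 N wrist limit.

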